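Reconnect the water filter outlet and pinch its hose clip shut

TASK

Reconnect the kitchen water filter: push its outlet slide, by the upright thumb plate, fully home until it clicks. Then take the pliers by their two handles, bring the open jaws around both ears of the white hose clip and squeeze until the clip snaps shut and stays shut; touch the clip with nothing but the pliers. Let go of the clip, lay the pliers back flat across the two wooden bars of the steel tray, the way they lay before, let go, and leave the other things on the counter where they are.

Things in the scene. Friction and masses are not known exactly. Their poses are not given: they have to be found in the camera images.
- thumb_plate (a point): Centre of the front face of the grey upright thumb plate (46 wide, 34 high, 83 to 117 above the counter) of the filter's outlet slide. +x: level push direction, towards the white lying canister; z up. 16 behind it is the axis of the slide's upright white pipe (22 diameter, top 136 above the counter). The plate moves with the slide; the clip's ears stick out 28 in front, 21 below its edge.
- outlet_slide (a joint): Travel of the outlet slide in m: 0 to 0.014 at the start, grows as it is pushed; 0.036 is fully home at a hard stop. It drags with about 1.5 N; a spring detent stiffens it to about 8 to 12 N from 0.029 on, it snaps past 0.033 and stays home unless pulled with several newtons.
- clip: White snap hose clip on the pipe; origin on the pipe's axis, 55 above the counter; z up. Two flat ears (4 thick, 14 high) point to its own -x, 13 to 44 from the axis; open, they stand 0.23 rad either side of its x axis, 24 apart over the outside at the tips. The clip turns easily on the pipe (0.5 N at the ears, up to 0.35 rad), so it centres itself between the jaws; it rides with the slide.
- clip_mouth (a point): Midway between the tips of the clip's open ears, 44 from the pipe's axis and 55 above the counter; turns with the clip. +x points into the clip towards the pipe: bring the jaws in along it. The slide's flat deck is 29 below; the thumb plate's lower edge, 28 above, lies 28 farther in.
- clip_arm (a joint): Closing angle of the clip, rad: 0 open; it springs back open unless it has snapped past about 0.10 (some 10 to 15 N at the ear tips), then it stays by itself at about 0.18, the clip shut, its ear tips then about 16 apart over the outside.
- pliers_grip (a point): Where to hold the pliers (134 long, 200 g, 22 high, flat below, black handles): midway between the handles at mid-height, near the centre of mass, 47 behind the hinge pin. +x to the jaws, z up. Handles, 8 thick, from 27 to 88 behind the hinge, flare rearwards 0.12 rad a side when open: over the outside 63 apart here, 66 at 11 farther back, 73 at their ends.
- pliers_jaw (a point): Midway between the jaw tips of the open pliers at mid-height, 93 ahead of pliers_grip and 46 ahead of the hinge; jaws 22 high, inside 42 apart at the tips and 37 apart 8 behind them. The ear tips should lie about 8 behind this point when squeezing starts. Valid while the pliers are open (the point is on one half).
- pliers_lever (a joint): How far the pliers are shut, rad: 0 open (a spring, 8 to 13 N at the handles, brings them back), 0.62 at the closed stop, jaws 13 apart. Finger pads 22 wide across the handles at pliers_grip touch at about 65 apart and carry the pliers still open at 58 (jaws then 33 apart); the clip is shut at about 38, the stop is at 33. While squeezing the hinge creeps up to 6 ahead of the fingers.
- rest (a point): Where pliers_grip lies when the pliers lie centrally across the two wooden bars of the steel tray, 53 above the counter; bar tops 42. The bars run along y, 170 long, 12 wide, 29 behind (-x) and 70 ahead (+x) of this point; between them it is free down to the tray's floor, 33 below this point. Tray 260 by 200, rim 30 above the counter. The pliers point along +x.
- teapot: White teapot with hinged lid, 132 diameter, 125 high, spout and handle along y to 110 either side; origin at its underside. Bystander.
- ramekin: Small glass ramekin, 80 diameter, 45 high; origin at its underside. Bystander.
- mug: Mug, 80 diameter, 90 high; origin at its underside. Bystander.
- spice_jar: Spice jar, 44 diameter, 85 high; origin at its underside. Bystander.
Not all that is in view belongs to the job. Of the things that look like the part that bears pliers_grip, the middle-sized one is meant.

How it is judged (in metres and radians):
On the way, in this order (a step that is already met when the one before it is completed fails the run):
1. the outlet slide has snapped home (value of joint outlet_slide above 0.0335 m), for 0.2 s.
2. the hose clip has snapped shut, the slide still home (value of joint clip_arm above 0.15 rad and value of joint outlet_slide above 0.0335 m), for 0.2 s.
At the end, for the whole second after the job is handed in: The slide is home (joint above 33.5 mm of 36), the clip is shut (joint above 0.15 rad), and the pliers lie flat on both wooden bars: pliers_grip within 30 mm of rest along the pliers' way, 40 mm across and 8 mm in height, tilted under 0.12 rad and within 0.4 rad of the tray's direction (all of step 2 and x of pliers_grip in the frame of rest between -0.03 and 0.03 m and y of pliers_grip in the frame of rest between -0.04 and 0.04 m and z of pliers_grip in the frame of rest between -0.008 and 0.008 m and angle between pliers_grip's own z axis and vertical below 0.12 rad and angle between the x axis of pliers_grip and the x axis of rest, either way round below 0.4 rad); the robot touches nothing.
It fails at once if the robot itself touches the hose clip (only the pliers may) (contact force between any of the fingers, the arm and clip above 1 N).
It fails at once if a bystander is shoved by more than 30 mm or tipped (distance of any of teapot, ramekin, mug, spice_jar from where it was at the start of the episode above 0.03 m or angle between any of teapot, ramekin, mug, spice_jar's own z axis and vertical above 0.4 rad).
It also fails if it takes over 64 s, if anything falls off the work surface, if the arm or the gripper's body presses on something with over 40 N, if the wrist force passes 120 N, or if a joint passes its speed limit or range.

ROBOT

A 6-joint arm with a two-finger parallel gripper is mounted at the origin on the work surface. World frame = base frame: x ahead of the robot, y to its left, z up, the work surface at z = 0. Lengths are in mm, angles in rad, forces in N, time in s.
With the tool pointing down it reaches from about 350 to 875 mm from the base axis. Payload 4.2 kg.
Tool frame: the origin (TCP) lies between the finger pads; the fingertips stand 11 mm ahead of it and the grasp point (between the pads) lies 8 mm behind it; z points along the fingers, y is the direction in which the jaws open and shut (so a half turn about z gives the same grasp; the last joint's range is limited). The gripper opens to 85 mm and grips with 20 to 120 N. Pads are 22 mm wide; open, the fingers measure 114 mm over their backs; the gripper's body (76 mm by 85 mm) begins 54 mm behind the grasp point. The pads swing forward as they close: fully open they stand 13 mm farther back than shut.
Start: joints at [1.607, 0.385, 0.008, 0, -1.194, -0.259], TCP at [138.069, 609.538, 242.312] pointing down, gripper open.
Joint ranges: [-3.14, 3.14], [-1.21, 2.06], [-1.07, 1.41], [-3.16, 2.05], [-2.99, -0.16], [-3.1, 3.1]. Speed limits (rad/s): [2.79, 2.79, 3.14, 3.14, 3.14, 3.14].

INTERFACE

Orientations are given as a unit quaternion [x, y, z, w].
In Python, from bench import * gives the robot as it stands.
- The arm moves only by the tool servo_tool, never from a script. Its argument "rows" is a list of rows, each a list of 7 numbers: the opening, from 0 (shut) to 1 (fully open), then the shift along the tool's x, y, z in cm, then the turn, a rotation vector about the tool's x, y, z in degrees. A call has 1 to 12 rows; each row shifts and turns the commanded pose from where the row before left it, along the tool's axes as they then stand; what a row does not reach is not made up. A row lasts 1/10 s, in which the tool goes at most 50 mm and 8.59 degrees, less where a joint would pass 70% of its speed; a pose out of reach is approached as far as the arm can. A call is refused whole if a number of a shift passes 5 or a number of a turn 8.59, either way. A call with a gripper value outside its range is refused whole. The fingers move at their own pace and stop on an object; the grip force is fixed at half the most. Time passes only in rows, so rows that do not move let the fingers close. It gives the time, the measured TCP pose, the force and the opening at its end, in the units of the state.
- read_state(): the state, without advancing time (a new reading comes with each control period).
- get_image(name): name is "scene" or "top" or "wrist"; returns a dict with "image" (480x640x3 uint8, red, green, blue), "mtx" (3x3 intrinsics, pixels), "k1" (the pictures are not rectified: a ray, as slopes to the right and down, at radius r is drawn at 1 + k1 r^2 times it, then the intrinsics apply), "extrinsics" (4x4, takes a point from camera to world coordinates). Camera axes: x right, y up, looking along -z (the intrinsics and any distortion apply to the point x, -y, -z); pixel columns grow to the right and rows downward; lengths in mm; the calibration is good to about 2 mm. A picture is of the moment at which its call begins. There is no depth.
- job_done(): hands the job in, once; it reports no verdict.
The state is a dict: "clock": time; "joints": joint angles; "joint_vel": joint speeds; "joint_efforts": joint torques, N m; "position": TCP position; "ee_rot": TCP orientation; "contact_force": force on the tool from outside, world axes, zero at the start; "wrist_torque": the same for the moment, N m; "gripper_width": finger opening in mm.
Only numpy, scipy, OpenCV 4.12 (cv2) and the standard library are available. Lean on these libraries where they do the work, as an engineer would, in place of code of your own. Each camera call takes 0.05 s, during which the arm holds its last target. There are 200 camera calls.

## Working session

There is one attempt and no reset: what is moved stays moved. The work goes in short steps, Python scripts to look and compute and a tool call to move; the robot and the scene stay as the last step left them, time stands still between calls to the robot, and variables do not carry over. Pictures are saved under pics/ and viewed, about 8 in all and at most 12, crops included, and the job is handed in when it is done.

Besides the shell and the picture viewer there is one more tool, called after "Emit:" as a command line: name --pt "numbers of a row" for each row, then --argument value for the rest. servo_tool: Moves the arm, as the interface text tells. Its arguments: {"type":"object","properties":{"rows":{"type":"array","items":{"type":"array","items":{"type":"number"}}}},"required":["rows"]}

```bash
mkdir -p pics
cat > h.py <<'E'
from bench import *
import numpy as np, cv2
from scipy.spatial.transform import Rotation as R
def snap(name,fn=None):
    d=get_image(name)
    if fn: cv2.imwrite('pics/'+fn,d['image'][:,:,::-1]); np.savez('pics/'+fn+'.npz',**d)
    return d
def load(fn): return dict(np.load('pics/'+fn+'.npz'))
def ray(d,u,v):
    K=d['mtx'];s=np.array([(u-K[0,2])/K[0,0],(v-K[1,2])/K[1,1]]);k=float(d['k1'])
    q=s.copy()
    for _ in range(30): q=s/(1+k*(q@q))
    E=d['extrinsics'];return E[:3,3],E[:3,:3]@np.array([q[0],-q[1],-1])
def onz(d,u,v,z):
    o,r=ray(d,u,v);return o+r*(z-o[2])/r[2]
def proj(d,p):
    E=d['extrinsics'];c=E[:3,:3].T@(np.asarray(p,float)-E[:3,3]);q=np.array([c[0],-c[1]])/-c[2]
    q=q*(1+float(d['k1'])*(q@q));K=d['mtx'];return np.array([K[0,0]*q[0]+K[0,2],K[1,1]*q[1]+K[1,2]])
def tri(rs):
    A=np.zeros((3,3));b=np.zeros(3)
    for o,r in rs:
        r=r/np.linalg.norm(r);P=np.eye(3)-np.outer(r,r);A+=P;b+=P@o
    return np.linalg.solve(A,b)
def loc(p):
    s=read_state();return R.from_quat(s['ee_rot']).inv().apply(np.asarray(p,float)-s['position'])
E
python3 - <<'E'
from h import *
a=snap('scene','s0.png');b=snap('top','t0.png')
for d in(a,b):print(d['mtx'],d['k1'],d['extrinsics'].round(2))
s=read_state();print(s)
print(R.from_quat(s['ee_rot']).as_matrix().round(3))
E
```

```text
[[560.07736458   0.         319.48047378]
 [  0.         560.07736458 234.6667462 ]
 [  0.           0.           1.        ]] -0.05290236213253757 [[ 1.00000e-02 -8.40000e-01  5.40000e-01  1.22816e+03]
 [ 1.00000e+00  0.00000e+00 -1.00000e-02 -6.31400e+01]
 [ 1.00000e-02  5.40000e-01  8.40000e-01  1.19161e+03]
 [ 0.00000e+00  0.00000e+00  0.00000e+00  1.00000e+00]]
[[501.27792172   0.         313.68491942]
 [  0.         501.27792172 239.03261179]
 [  0.           0.           1.        ]] -0.12261804176156736 [[-2.00000e-02  1.00000e+00 -7.00000e-02  4.40260e+02]
 [-1.00000e+00 -1.00000e-02  2.00000e-02 -2.29500e+01]
 [ 2.00000e-02  7.00000e-02  1.00000e+00  1.21587e+03]
 [ 0.00000e+00  0.00000e+00  0.00000e+00  1.00000e+00]]
{'clock': 0.1, 'joints': array([ 1.60662845e+00,  3.85489103e-01,  6.72264104e-03, -4.53776627e-04,
       -1.19398157e+00, -2.58601580e-01]), 'joint_vel': array([ 0.00022793, -0.00085042,  0.00258305,  0.00135329,  0.00054121,
        0.00087887]), 'joint_efforts': array([-1.74292331e-04, -3.93317091e+01,  1.88930351e+01,  4.19794545e+00,
       -2.61113244e-03,  3.00261064e-06]), 'position': array([137.94834455, 609.05936062, 241.30685999]), 'ee_rot': array([ 9.93793330e-01, -1.11237674e-01, -6.54638785e-05,  9.96231048e-04]), 'contact_force': array([-0.32076806,  0.59619164,  0.0484467 ]), 'wrist_torque': array([-0.01440887,  0.00868674, -0.03715487]), 'gripper_width': 85.70769097189782}
[[ 0.975 -0.221 -0.   ]
 [-0.221 -0.975 -0.002]
 [ 0.     0.002 -1.   ]]
```

View pics/s0.png

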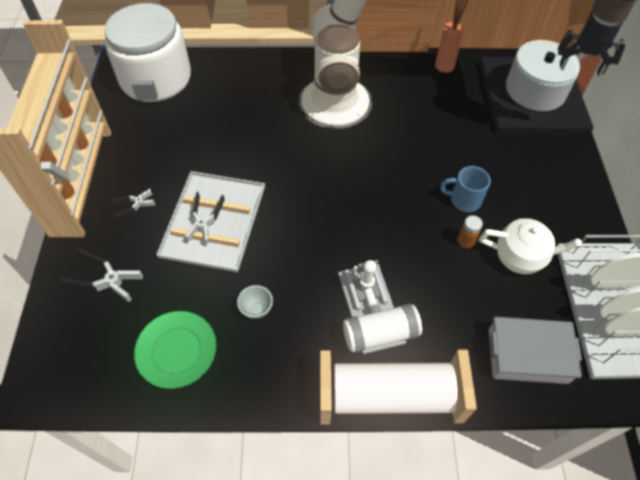

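View pics/t0.png

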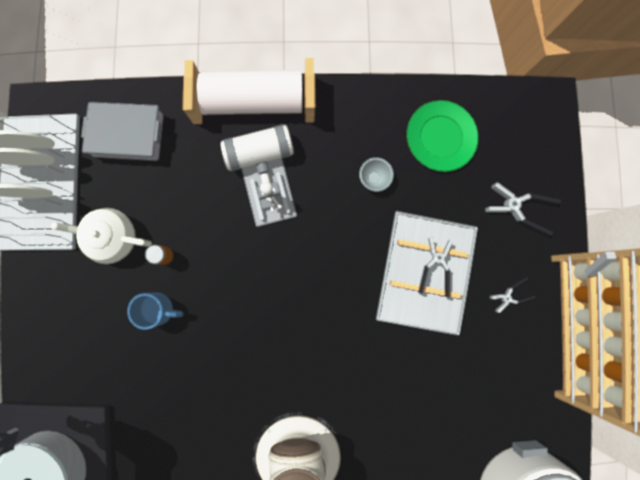

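The scene picture shows three pliers: small (140,200), large (112,278) and one on the tray (205,215). In the top picture they are at (507,297), (513,202) and (438,262). The pair lying across the wooden bars is the middle-sized one, so it is the one meant. The filter is at (268,190) in the top picture. I'll check both in one crop.

Run:
```python
from h import *
a=load('s0.png')['image'][:,:,::-1];b=load('t0.png')['image'][:,:,::-1]
f=lambda im,x,y,w,h:cv2.resize(im[y:y+h,x:x+w],(400,300),interpolation=cv2.INTER_CUBIC)
m=np.vstack([np.hstack([f(b,220,150,100,75),f(b,370,205,160,120)]),np.hstack([f(a,330,250,100,75),f(a,150,165,160,120)])])
cv2.imwrite('pics/c0.png',m)
```

```text
(no output)
```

View pics/c0.png

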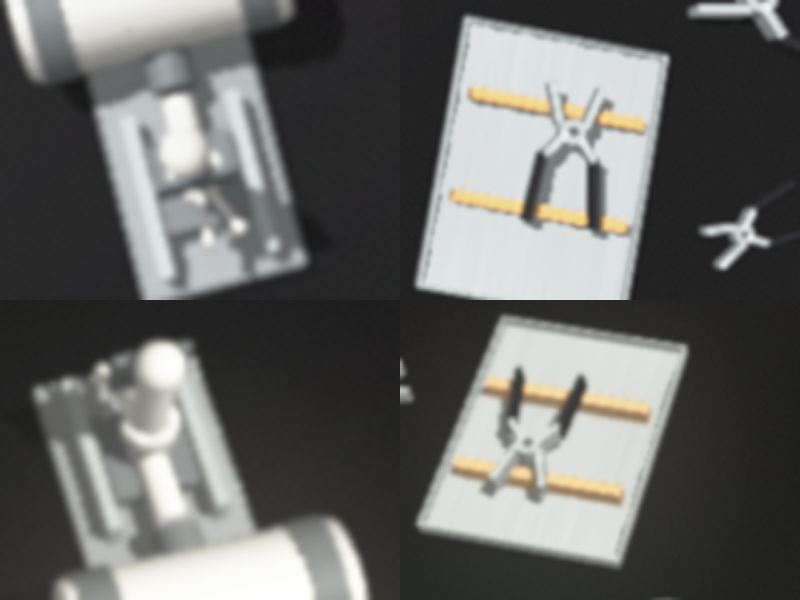

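Run:
```python
from h import *
a=load('s0.png');b=load('t0.png')
F=lambda x,y:(220+x/4,150+y/4); P=lambda x,y:(370+(x-400)/2.5,205+y/2.5)
FS=lambda x,y:(330+x/4,250+(y-300)/4)
pipe=tri([ray(b,*F(180,158)),ray(a,*FS(160,365))]);print('pipe tri',pipe,onz(b,*F(180,158),136),onz(a,*FS(160,362),136))
l=[onz(b,*F(*p),10)[:2] for p in[(95,105),(145,295),(250,60),(308,265)]]
for i in(0,2):d=l[i]-l[i+1];print('base edge yaw',np.degrees(np.arctan2(d[1],d[0])),l[i],l[i+1])
for p in[(208,240),(238,228)]:print('ear',onz(b,*F(*p),60))
c=[onz(b,*P(*p),42)[:2] for p in[(472,93),(645,125),(452,195),(628,228)]]
print('bars',c);m1=(c[0]+c[1])/2;m2=(c[2]+c[3])/2;d=m1-m2;print('rest dir',np.degrees(np.arctan2(d[1],d[0])),np.linalg.norm(d),'rest',m2+d*29/99)
for i in(0,2):
  d=c[i]-c[i+1];print('bar yaw-90',np.degrees(np.arctan2(d[1],d[0]))-90)
h=onz(b,*P(573,132),60);t=[onz(b,*P(*p),58) for p in[(550,85),(605,92),(530,220),(598,233)]]
print('hinge',h);d=((t[0]+t[1])-(t[2]+t[3]))/2
print(t);print('pl yaw',np.degrees(np.arctan2(d[1],d[0])),np.linalg.norm(d), 'grip',h[:2]-47*d[:2]/np.linalg.norm(d))
```

```text
pipe tri [629.03901357  61.22739962 116.34046002] [625.69646625  60.21383096 136.        ] [638.13920673  58.56126788 136.        ]
base edge yaw 14.363083166915656 [680.82027109 121.58702368] [563.97122102  91.66552511]
base edge yaw 14.985537126771463 [707.31660622  26.82696906] [580.81516547  -7.03476743]
ear [590.3896972   50.13719562  60.        ]
ear [597.16183782  32.66234517  60.        ]
bars [array([ 512.41231614, -246.93199569]), array([ 479.38798953, -413.39212808]), array([ 416.66065756, -225.50404394]), array([ 381.92035251, -393.69264505])]
rest dir -12.016285813788 98.7739364461707 rest [ 427.59030085 -315.62205969]
bar yaw-90 -11.221306465006961
bar yaw-90 -11.670637204282329
hinge [ 473.41992262 -338.03102128   60.        ]
[array([ 517.86068123, -318.01015688,   58.        ]), array([ 510.52509825, -370.49739168,   58.        ]), array([ 392.33150112, -295.46833097,   58.        ]), array([ 378.76028517, -359.75086685,   58.        ])]
pl yaw -7.37190054449923 129.71922874798418 grip [ 426.80841484 -332.00048711]
```

```bash
cat >> h.py <<'E'
def go(p,yaw=None):
    """needed shift in cm along tool axes, then turn about tool z (deg) for tool x at world yaw"""
    s=read_state();M=R.from_quat(s['ee_rot']).as_matrix();y=np.degrees(np.arctan2(M[1,0],M[0,0]))
    print('t',round(s['clock'],2),'tcp',s['position'].round(1),'yaw',round(y,2),'tilt',M[:2,2].round(4),'F',s['contact_force'].round(1),'w',round(s['gripper_width'],1))
    print(' after turn tz',None if yaw is None else round(y-yaw,2))
    sh=loc(p)/10;print(' shift cm (no turn)',sh.round(3),np.linalg.norm(sh).round(2))
    if yaw is not None:
        c=R.from_euler('z',yaw,degrees=True)*R.from_euler('x',180,degrees=True)
        print(' shift cm (turned first)',(c.inv().apply(np.array(p,float)-s['position'])/10).round(3))
E
python3 -c "
from h import *
go([520,30,230],14.7)"
```

```text
t 0.1 tcp [137.9 609.1 241.3] yaw -12.77 tilt [-0.0004 -0.002 ] F [-0.3  0.6  0. ] w 85.7
 after turn tz -27.47
 shift cm (no turn) [50.062 48.024  1.231] 69.38
 shift cm (turned first) [22.261 65.705  1.131]
```

Emit:
servo_tool --pt "0 3.1 3.0 0 0 0 0" --pt "0 3.1 3.0 0 0 0 0" --pt "0 3.1 3.0 0 0 0 0" --pt "0 3.1 3.0 0 0 0 0" --pt "0 3.1 3.0 0 0 0 0" --pt "0 3.1 3.0 0 0 0 0" --pt "0 3.1 3.0 0 0 0 0" --pt "0 3.1 3.0 0 0 0 0" --pt "0 3.1 3.0 0 0 0 0" --pt "0 3.1 3.0 0 0 0 0" --pt "0 3.1 3.0 0 0 0 0" --pt "0 3.1 3.0 0 0 0 0"

```text
clock: 1.3
position: [421.7, 174.5, 242.2]
ee_rot: [0.994, -0.111, -0.0, -0.0]
contact_force: [-0.0, 0.9, 0.3]
gripper_width: -0.2
```

Emit:
servo_tool --pt "0 3.1 3.0 0.3 0 0 0" --pt "0 3.1 3.0 0.3 0 0 0" --pt "0 3.1 3.0 0.3 0 0 0" --pt "0 3.1 3.0 0.3 0 0 0" --pt "0 0 0 0 0 0 -7" --pt "0 0 0 0 0 0 -7" --pt "0 0 0 0 0 0 -7" --pt "0 0 0 0 0 0 -6.5" --pt "0 0 0 0 0 0 0" --pt "0 0 0 0 0 0 0"

```text
clock: 2.3
position: [515.6, 31.8, 230.0]
ee_rot: [0.992, 0.127, -0.0, -0.0]
contact_force: [0.2, 0.1, -0.7]
gripper_width: 0.0
```

```bash
python3 -c "
from h import *
go([520,30,230],14.7)
w=snap('wrist','w1.png');print(w['mtx'],w['k1'],w['extrinsics'].round(3))
t=snap('top','t1.png')
print(read_state()['joints'])
m=np.hstack([cv2.resize(w['image'],(400,300)),cv2.resize(t['image'][150:225,220:320],(400,300),interpolation=cv2.INTER_CUBIC)])[:,:,::-1]
cv2.imwrite('pics/c1.png',w['image'][:,:,::-1])"
```

```text
t 2.3 tcp [515.6  31.8 230. ] yaw 14.6 tilt [-0.0006 -0.0001] F [ 0.2  0.1 -0.7] w 0.0
 after turn tz -0.1
 shift cm (no turn) [0.385 0.286 0.005] 0.48
 shift cm (turned first) [0.384 0.286 0.005]
[[358.60282633   0.         323.6092477 ]
 [  0.         358.60282633 239.538793  ]
 [  0.           0.           1.        ]] -0.020338952821037645 [[ 2.53000e-01  9.32000e-01  2.59000e-01  5.81495e+02]
 [-9.68000e-01  2.43000e-01  6.80000e-02  4.77460e+01]
 [ 1.00000e-03 -2.68000e-01  9.63000e-01  3.61750e+02]
 [ 0.00000e+00  0.00000e+00  0.00000e+00  1.00000e+00]]
[ 3.76092027e-01  2.10387090e-01 -2.73303503e-01 -1.08744667e-05
 -1.08737830e+00  1.45039623e+00]
```

View pics/c1.png

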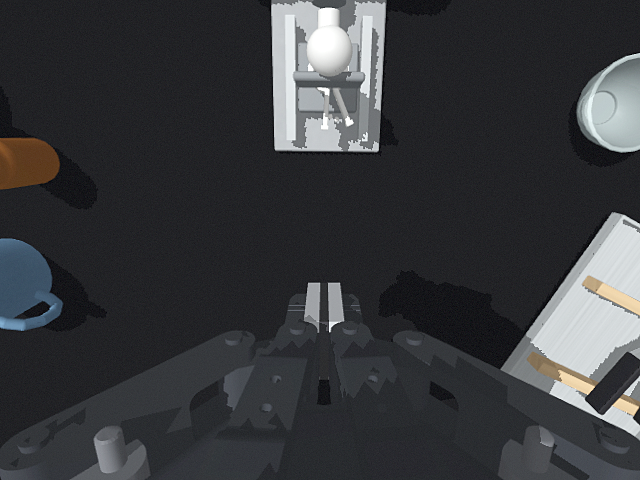

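The wrist picture shows the plate's upper edge from (294,76) to (364,76), the pipe top at (329,50), the ear tips at (324,127) and (349,122), and the base front edge from (275,151) to (379,151).

```bash
python3 -c "
from h import *
w=load('w1.png')
l=onz(w,294,79,117);r=onz(w,364,79,117);d=l-r
print('plate',l,r,np.linalg.norm(d),'yaw',np.degrees(np.arctan2(d[1],d[0]))-90)
c=(l+r)/2;print('c',c,'pipe',onz(w,329,40,136))
e=[onz(w,324,128,60),onz(w,349,123,60)];print(e)
l=onz(w,275,151,12);r=onz(w,379,151,12);d=l-r;print('base yaw',np.degrees(np.arctan2(d[1],d[0]))-90,(l+r)/2)
y=np.radians(14.7);x=np.array([np.cos(y),np.sin(y),0])
p=c-x*41;p[2]=104
go(p,14.7); go(c,14.7)
"
```

```text
plate [612.86043033  75.08167606 117.        ] [624.05902073  32.25323569 117.        ] 44.26831520122443 yaw 14.653377772213602
c [618.45972553  53.66745587 117.        ] pipe [635.54746477  58.5004977  136.        ]
[array([590.58984973,  49.54523804,  60.        ]), array([599.39202006,  31.10410423,  60.        ])]
base yaw 14.635590427006704 [572.56225232  41.79085414  12.        ]
t 2.4 tcp [515.7  31.8 230.2] yaw 14.65 tilt [-0.0003 -0.0001] F [ 0.7 -0.9  0.1] w 0.1
 after turn tz -0.05
 shift cm (no turn) [ 6.402  0.49  12.617] 14.16
 shift cm (turned first) [ 6.398  0.496 12.618]
t 2.4 tcp [515.7  31.8 230.2] yaw 14.65 tilt [-0.0003 -0.0001] F [ 0.7 -0.9  0.1] w 0.1
 after turn tz -0.05
 shift cm (no turn) [10.501  0.486 11.316] 15.45
 shift cm (turned first) [10.498  0.496 11.318]
```

Emit:
servo_tool --pt "0 2.0 0.5 4 0 0 0" --pt "0 2.0 0 4 0 0 0" --pt "0 2.0 0 4 0 0 0" --pt "0 1.0 0 0.6 0 0 0" --pt "0 1.0 0 0 0 0 0" --pt "0 1.0 0 0 0 0 0" --pt "0 0.5 0 0 0 0 0" --pt "0 0.5 0 0 0 0 0" --pt "0 0 0 0 0 0 0"

```text
clock: 3.3
position: [614.7, 52.7, 105.7]
ee_rot: [0.992, 0.128, 0.002, -0.0]
contact_force: [0.2, 0.8, -0.2]
gripper_width: 0.0
```

Emit:
servo_tool --pt "0 0.4 0 0 0 0 0" --pt "0 0.4 0 0 0 0 0" --pt "0 0.4 0 0 0 0 0" --pt "0 0 0 0 0 0 0"

```text
clock: 3.7
position: [624.2, 54.9, 104.3]
ee_rot: [0.992, 0.128, -0.002, 0.0]
contact_force: [-3.8, -1.8, 3.1]
gripper_width: 0.1
```

Emit:
servo_tool --pt "0 0.3 0 0 0 0 0" --pt "0 0.3 0 0 0 0 0" --pt "0 0 0 0 0 0 0"

```text
clock: 4.0
position: [628.8, 56.0, 104.1]
ee_rot: [0.992, 0.128, -0.003, 0.001]
contact_force: [-8.2, -2.1, 6.1]
gripper_width: 0.4
```

Emit:
servo_tool --pt "0 0.3 0 0 0 0 0" --pt "0 0.2 0 0 0 0 0" --pt "0 0 0 0 0 0 0"

```text
clock: 4.3
position: [629.2, 56.1, 104.2]
ee_rot: [0.992, 0.128, -0.009, 0.001]
contact_force: [-19.3, -3.1, 14.0]
gripper_width: -0.0
```

Emit:
servo_tool --pt "0 0.2 0 0 0 0 0" --pt "0 0.0 0 0 0 0 0" --pt "0 0 0 0 0 0 0"

```text
clock: 4.6
position: [629.3, 56.1, 104.2]
ee_rot: [0.992, 0.127, -0.011, 0.001]
contact_force: [-21.0, -3.7, 17.2]
gripper_width: -0.2
```

Emit:
servo_tool --pt "0 -1.0 0 0 0 0 0" --pt "0 -2.0 0 0 0 0 0" --pt "0 -3 0 -2 0 0 0" --pt "0 -3 0 -4 0 0 0" --pt "0 -3 0 -4 0 0 0" --pt "0 0 0 -2.7 0 0 0" --pt "0 0 0 0 0 0 0" --pt "0 0 0 0 0 0 0"

```text
clock: 5.4
position: [522.8, 28.8, 232.1]
ee_rot: [0.992, 0.128, 0.002, -0.001]
contact_force: [-0.6, 0.4, -1.0]
gripper_width: 0.1
```

```bash
python3 -c "
from h import *
w=snap('wrist','w2.png')
im=w['image'][0:200,220:440][:,:,::-1]
cv2.imwrite('pics/c2.png',cv2.resize(im,(660,600),interpolation=cv2.INTER_CUBIC))
go([427,-332,160],-8.5)"
```

```text
t 5.45 tcp [522.2  28.6 230.9] yaw 14.73 tilt [0.0006 0.0007] F [ 0.3  1.2 -0.2] w -0.1
 after turn tz 23.23
 shift cm (no turn) [-18.376  32.456   7.057] 37.96
 shift cm (turned first) [-4.084 37.067  7.089]
```

View pics/c2.png

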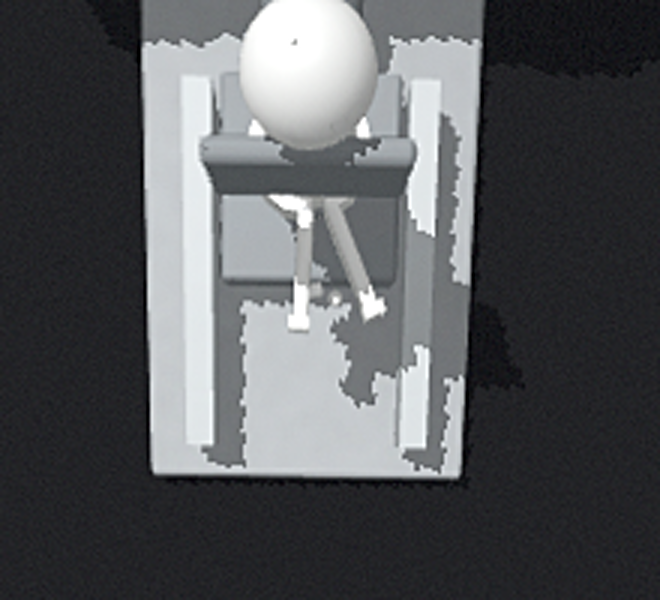

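The plate (crop row about 150, columns 200–415) has moved in. The ear tips are at crop (299,318) and (373,303). Measuring these.

```bash
python3 -c "
from h import *
w=load('w2.png')
f=lambda x,y,z:onz(w,220+x/3,y/3,z)
l=f(201,157,117);r=f(415,157,117);print('plate',(l+r)/2,'width',np.linalg.norm(l-r))
e=[f(299,323,60),f(373,310,60)];m=sum(e)/2;print(e,m,np.linalg.norm(e[0]-e[1]))
l=f(152,474,12);r=f(462,474,12);print('base mid',(l+r)/2)
"
```

```text
plate [640.54945663  59.06872755 117.        ] width 44.824936136268086
[array([612.77401587,  54.38986762,  60.        ]), array([620.97569046,  36.16906862,  60.        ])] [616.87485316  45.27946812  60.        ] 19.98161610224534
base mid [573.146933    41.93485316  12.        ]
```

Emit:
servo_tool --pt "1 -1.8 3.2 0 0 0 0" --pt "1 -1.8 3.2 0 0 0 0" --pt "1 -1.8 3.2 0 0 0 0" --pt "1 -1.8 3.2 0 0 0 0" --pt "1 -1.8 3.2 0 0 0 0" --pt "1 -1.8 3.2 0 0 0 0" --pt "1 -1.8 3.2 0 0 0 0" --pt "1 -1.8 3.2 0 0 0 0" --pt "1 -1.8 3.2 0 0 0 0" --pt "1 -2.2 3.7 0 0 0 0" --pt "1 -2.5 0 0 0 0 7.7"

```text
clock: 6.55
position: [402.8, -342.4, 228.7]
ee_rot: [0.998, 0.058, -0.001, -0.0]
contact_force: [-0.9, 0.1, -0.2]
gripper_width: 85.7
```

Emit:
servo_tool --pt "1 -2 0 0 0 0 7.8" --pt "1 0 0 0 0 0 7.7" --pt "1 0 0 0 0 0 0" --pt "1 0 0 0 0 0 0" --pt "1 0 0 0 0 0 0"

```text
clock: 7.05
position: [383.0, -341.5, 230.6]
ee_rot: [0.997, -0.073, -0.0, -0.0]
contact_force: [-1.6, 0.9, -0.6]
gripper_width: 85.4
```

```bash
python3 -c "
from h import *
w=snap('wrist','w3.png')
go([427,-332,160],-8.5)"
```

```text
t 7.1 tcp [ 383.  -341.5  230.8] yaw -8.34 tilt [-0.0007  0.0003] F [-0.6  0.4 -0.5] w 85.6
 after turn tz 0.16
 shift cm (no turn) [ 4.223 -1.579  7.072] 8.39
 shift cm (turned first) [ 4.213 -1.592  7.075]
```

View pics/w3.png

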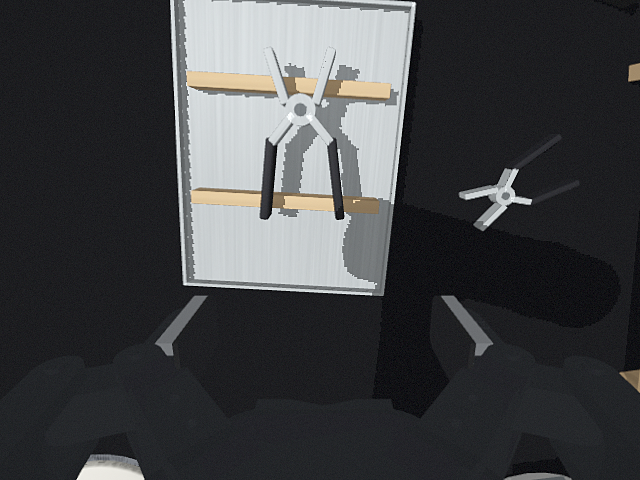

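Slide travel measures 22.7 mm, and the push ended against a hard stop at 21 N, so it is home. This wrist picture shows the pliers' hinge at (300,110), jaw tips at (268,50) and (331,50), and handle ends at (266,215) and (340,216). The bars run from (188,78) to (390,90) and from (192,195) to (379,205).

```bash
python3 -c "
from h import *
w=load('w3.png')
O=lambda u,v,z:onz(w,u,v,z)
h=O(300,110,64);j=(O(268,50,64)+O(331,50,64))/2;e=(O(266,214,64)+O(340,215,64))/2
print('hinge',h,'jaw',j,'end',e,'gap end',np.linalg.norm(O(266,214,64)-O(340,215,64)))
d=j-e;print('len',np.linalg.norm(d),'yaw',np.degrees(np.arctan2(d[1],d[0])));u=d/np.linalg.norm(d)
for q in(h,j,e):
  d2=j-h;
print('yaw jh',np.degrees(np.arctan2(*(j-h)[1::-1])),'he',np.degrees(np.arctan2(*(h-e)[1::-1])))
g=h-47*u;g2=j-93*u;g3=e+41*u;print('grip',g,g2,g3)
b=[O(188,78,42),O(390,90,42),O(192,195,42),O(379,205,42)]
m1=(b[0]+b[1])/2;m2=(b[2]+b[3])/2;d=m1-m2
print('bars len',np.linalg.norm(b[0]-b[1]),np.linalg.norm(b[2]-b[3]),'sep',np.linalg.norm(d),'yaws',[np.degrees(np.arctan2(*(b[i]-b[i+1])[1::-1]))-90 for i in(0,2)],'rest',m2+29/99*d)
"
```

```text
hinge [ 475.5778442  -337.55762287   64.        ] jaw [ 518.18469384 -344.09261785   64.        ] end [ 392.56485264 -326.58337666   64.        ] gap end 62.69372517809798
len 126.83421474339617 yaw -7.934922496217091
yaw jh -8.720012012291958 he -7.530784596195371
grip [ 429.02784546 -331.0693552    64.        ] [ 426.07512187 -331.25413074   64.        ] [ 433.17229835 -332.24335485   64.        ]
bars len 168.04016814116906 168.56292634020988 sep 97.40548410455644 yaws [np.float64(-11.557344082537341), np.float64(-11.40952809658664)] rest [ 431.65114561 -317.10688271   42.        ]
```

Emit:
servo_tool --pt "1 1.5 -0.6 3 0 0 0" --pt "1 1.5 -0.6 3.5 0 0 0" --pt "1 1.36 -0.48 4 0 0 0" --pt "1 0 0 3.5 0 0 0" --pt "1 0 0 0 0 0 0" --pt "1 0 0 0 0 0 0"

```text
clock: 7.7
position: [428.5, -331.6, 91.5]
ee_rot: [0.997, -0.073, -0.0, 0.0]
contact_force: [0.8, -0.8, 0.5]
gripper_width: 85.5
```

```bash
python3 -c "
from h import *
w=snap('wrist','w4.png')
go([428.5,-331.2,40],-8)"
```

```text
t 7.75 tcp [ 429.3 -332.    92.8] yaw -8.39 tilt [ 0.0021 -0.0015] F [0.2 0.5 0.7] w 85.4
 after turn tz -0.39
 shift cm (no turn) [-0.104 -0.078  5.283] 5.28
 shift cm (turned first) [-0.091 -0.072  5.283]
```

View pics/w4.png

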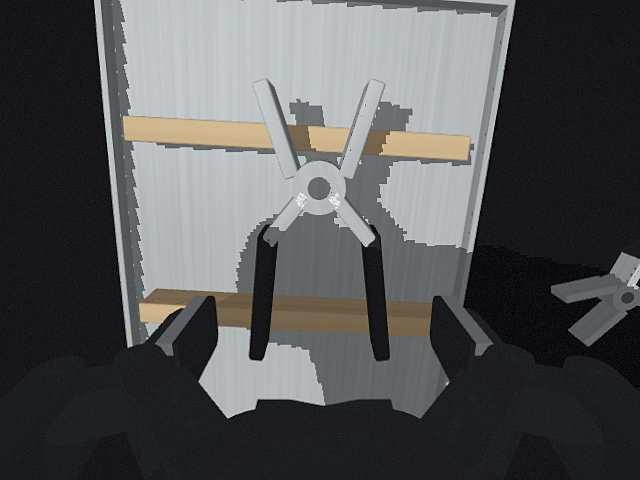

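The handles are centred between the fingers: hinge at (319,187), fingertips at columns 206 and 438. Lowering.

Emit:
servo_tool --pt "1 0 -0.05 2 0 0 0" --pt "1 0 0 2 0 0 0" --pt "1 0 0 1.2 0 0 0" --pt "1 0 0 0 0 0 0" --pt "1 0 0 0 0 0 0"

```text
clock: 8.25
position: [429.1, -331.5, 40.6]
ee_rot: [0.997, -0.074, 0.001, 0.001]
contact_force: [-0.0, -0.1, 0.5]
gripper_width: 85.5
```

Emit:
servo_tool --pt "0.76 0 0 0 0 0 0" --pt "0.72 0 0 0 0 0 0" --pt "0.68 0 0 0 0 0 0" --pt "0.68 0 0 0 0 0 0" --pt "0.68 0 0 0 0 0 0"

```text
clock: 8.75
position: [428.9, -331.8, 42.0]
ee_rot: [0.997, -0.073, 0.001, 0.001]
contact_force: [-3.6, 0.6, 11.1]
gripper_width: 58.3
```

Emit:
servo_tool --pt "0.68 0 0 -1 0 0 0" --pt "0.68 0 0 -2 0 0 0" --pt "0.68 0 0 -3 0 0 0" --pt "0.68 0 0 -4 0 0 0" --pt "0.68 0 0 -4 0 0 0" --pt "0.68 0 0 -2 0 0 0" --pt "0.68 0 0 0 0 0 0" --pt "0.68 0 0 0 0 0 0"

```text
clock: 9.55
position: [427.6, -330.4, 199.0]
ee_rot: [0.997, -0.074, -0.0, -0.001]
contact_force: [-0.0, -0.0, -2.2]
gripper_width: 58.2
```

```bash
python3 -c "
from h import *
w=snap('wrist','w5.png');a=snap('scene','s5.png')
m=np.hstack([cv2.resize(w['image'],(480,360)),cv2.resize(a['image'][150:270,160:266],(318,360),interpolation=cv2.INTER_CUBIC)])
cv2.imwrite('pics/c5.png',m[:,:,::-1])
y=np.radians(24.0);x=np.array([np.cos(y),np.sin(y),0])
p=np.array([616.9,45.3,160])-x*(85+60);print(p)
go(p,24)"
```

```text
[484.43590864 -13.67681325 160.        ]
t 9.65 tcp [ 427.1 -330.3  197.6] yaw -8.49 tilt [-0.0032  0.002 ] F [ 0.4  0.5 -2. ] w 58.0
 after turn tz -32.49
 shift cm (no turn) [  1.01  -32.159   3.8  ] 32.4
 shift cm (turned first) [ 18.117 -26.595   3.756]
```

View pics/c5.png

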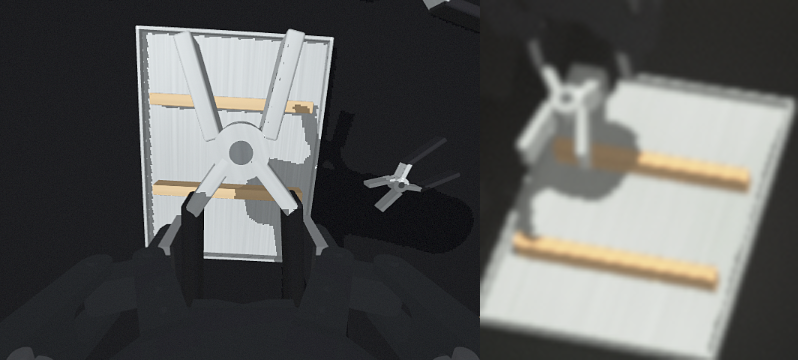

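```bash
python3 -c "
from h import *
w=load('w5.png');s=read_state();z=s['position'][2]
f=4/3
for dz in(20,23,26):
  h=loc(onz(w,240*f,153*f,z+dz));t=[loc(onz(w,a*f,b*f,z+dz)) for a,b in[(176,35),(192,33),(284,31),(304,32)]]
  print(dz,h.round(1),[q.round(1) for q in t])
"
```

```text
20 [ 49.1   0.1 -20.2] [array([ 94.7, -24.3, -20.3]), array([ 95.4, -18.2, -20.3]), array([ 96.1,  16.9, -20.4]), array([ 95.7,  24.6, -20.4])]
23 [ 49.6   0.1 -23.2] [array([ 94. , -23.6, -23.3]), array([ 94.6, -17.7, -23.3]), array([ 95.3,  16.5, -23.4]), array([ 95. ,  23.9, -23.4])]
26 [ 50.1   0.1 -26.2] [array([ 93.3, -23. , -26.3]), array([ 93.9, -17.1, -26.3]), array([ 94.6,  16.1, -26.4]), array([ 94.3,  23.3, -26.4])]
```

Emit:
servo_tool --pt "0.68 0 -4 0 0 0 0" --pt "0.68 0 -4 0 0 0 0" --pt "0.68 0 -4 0 0 0 0" --pt "0.68 0 -4 0 0 0 0" --pt "0.68 0 -4 0 0 0 0" --pt "0.68 0 -4 0 0 0 0" --pt "0.68 0 -4 0 0 0 0" --pt "0.68 0 -4 0 0 0 0" --pt "0.68 0 0 0 0 0 -6.5" --pt "0.68 0 0 0 0 0 -6.5" --pt "0.68 0 0 0 0 0 -6.5" --pt "0.68 0 0 0 0 0 -6.5"

```text
clock: 10.85
position: [474.4, -14.4, 197.6]
ee_rot: [0.988, 0.155, -0.002, 0.0]
contact_force: [0.2, 0.6, -2.5]
gripper_width: 58.1
```

Emit:
servo_tool --pt "0.68 0 0 2 0 0 -6.5" --pt "0.68 0 0 0 0 0 0" --pt "0.68 0 0 0 0 0 0"

```text
clock: 11.15
position: [474.7, -14.7, 178.3]
ee_rot: [0.978, 0.207, -0.002, 0.0]
contact_force: [0.5, -0.5, -1.0]
gripper_width: 58.3
```

```bash
python3 -c "
from h import *
w=snap('wrist','w6.png');a=snap('scene','s6.png')
go([484.4,-13.7,160],24)
cv2.imwrite('pics/c6.png',w['image'][:,:,::-1])"
```

```text
t 11.25 tcp [475.5 -14.5 179.4] yaw 23.96 tilt [-0.0001 -0.0004] F [ 0.4 -0.1 -1.9] w 58.0
 after turn tz -0.04
 shift cm (no turn) [0.842 0.286 1.942] 2.14
 shift cm (turned first) [0.841 0.287 1.942]
```

View pics/c6.png

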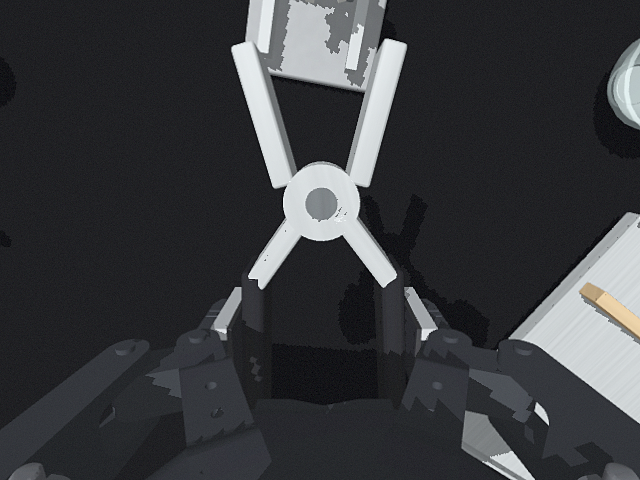

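Emit:
servo_tool --pt "0.68 0.7 0.3 3 0 0 0" --pt "0.68 0 0 3.5 0 0 0" --pt "0.68 0 0 3.5 0 0 0" --pt "0.68 0 0 2.6 0 0 0" --pt "0.68 0 0 1.0 0 0 0" --pt "0.68 0 0 0 0 0 0" --pt "0.68 1.5 0 0 0 0 0" --pt "0.68 1.5 0 0 0 0 0" --pt "0.68 0 0 0 0 0 0" --pt "0.68 0 0 0 0 0 0"

```text
clock: 12.25
position: [510.8, -2.0, 44.5]
ee_rot: [0.978, 0.208, 0.001, -0.0]
contact_force: [-0.2, 0.5, -2.4]
gripper_width: 58.3
```

```bash
python3 -c "
from h import *
w=snap('wrist','w7.png');b=snap('top','t7.png')
go([538.3,10.3,43],24)
f=lambda im,x,y,w,h,W,H:cv2.resize(im[y:y+h,x:x+w],(W,H),interpolation=cv2.INTER_CUBIC)
m=np.hstack([f(w['image'],200,0,240,220,400,400),f(b['image'],225,150,100,100,400,400)])
cv2.imwrite('pics/c7.png',m[:,:,::-1])"
```

```text
t 12.35 tcp [509.9  -2.3  44. ] yaw 24.01 tilt [0.0004 0.0002] F [-0.9 -0.4 -1.7] w 58.3
 after turn tz 0.01
 shift cm (no turn) [3.113 0.004 0.101] 3.11
 shift cm (turned first) [3.113e+00 3.000e-03 1.000e-01]
```

View pics/c7.png

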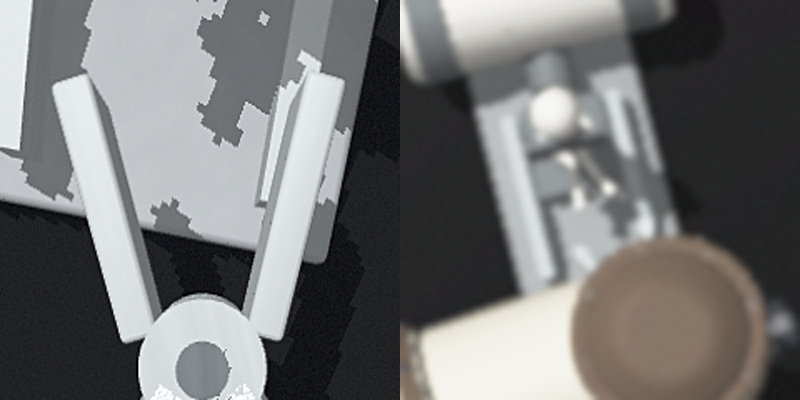

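Emit:
servo_tool --pt "0.68 0.8 0 0 0 0 0" --pt "0.68 0.8 0 0 0 0 0" --pt "0.68 0.5 0 0 0 0 0" --pt "0.68 0 0 0 0 0 0" --pt "0.68 0 0 0 0 0 0"

```text
clock: 12.85
position: [529.4, 6.4, 43.1]
ee_rot: [0.978, 0.208, -0.0, -0.0]
contact_force: [-0.3, 0.0, -2.0]
gripper_width: 58.3
```

```bash
python3 -c "
from h import *
w=snap('wrist','w8.png');b=snap('scene','s8.png')
go([538.3,10.3,43],24)
f=lambda im,x,y,w,h,W,H:cv2.resize(im[y:y+h,x:x+w],(W,H),interpolation=cv2.INTER_CUBIC)
m=np.hstack([f(w['image'],200,0,240,220,400,400),f(b['image'],325,225,100,100,400,400)])
cv2.imwrite('pics/c8.png',m[:,:,::-1])"
```

```text
t 12.95 tcp [529.1   6.3  43.1] yaw 24.03 tilt [-0.0008 -0.0002] F [ 0.1  0.5 -1.2] w 58.0
 after turn tz 0.03
 shift cm (no turn) [1.    0.007 0.01 ] 1.0
 shift cm (turned first) [1.    0.007 0.011]
```

View pics/c8.png

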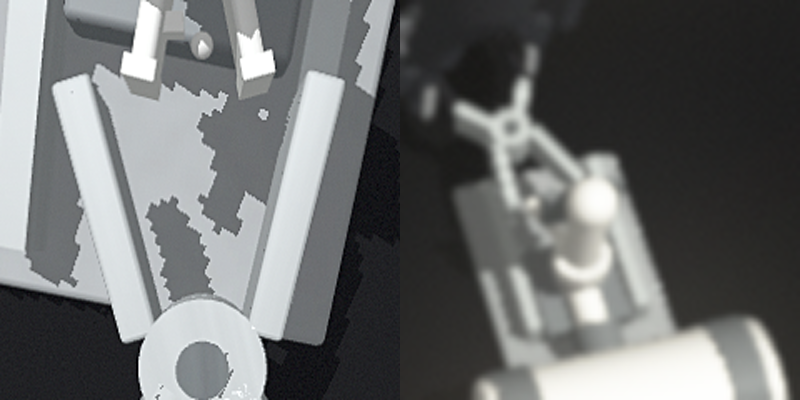

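The ears sit centred between the jaw tips: ears at crop (140,75) and (257,80), jaws at (75,85) and (322,80). I'll go 9 mm further in and then squeeze.

Emit:
servo_tool --pt "0.68 0.5 0 0 0 0 0" --pt "0.68 0.4 0 0 0 0 0" --pt "0.68 0 0 0 0 0 0" --pt "0.68 0 0 0 0 0 0"

```text
clock: 13.35
position: [537.8, 10.1, 43.2]
ee_rot: [0.978, 0.208, -0.0, -0.0]
contact_force: [0.1, 0.8, -2.4]
gripper_width: 57.7
```

Emit:
servo_tool --pt "0.63 0 0 -0.07 0 0 0" --pt "0.59 0 0 -0.07 0 0 0" --pt "0.55 0 0 -0.07 0 0 0" --pt "0.51 0 0 -0.06 0 0 0" --pt "0.51 0 0 0 0 0 0"

```text
clock: 13.85
position: [536.1, 9.4, 45.6]
ee_rot: [0.978, 0.208, -0.002, 0.0]
contact_force: [-3.5, -1.5, -1.7]
gripper_width: 44.0
```

Emit:
servo_tool --pt "0.48 0 0 -0.03 0 0 0" --pt "0.46 0 0 -0.03 0 0 0" --pt "0.44 0 0 -0.03 0 0 0" --pt "0.42 0 0 0 0 0 0" --pt "0.42 0 0 0 0 0 0"

```text
clock: 14.35
position: [538.1, 10.2, 47.1]
ee_rot: [0.978, 0.208, 0.0, -0.0]
contact_force: [-0.2, -1.6, -2.1]
gripper_width: 36.5
```

Emit:
servo_tool --pt "0.4 0 0 0 0 0 0" --pt "0.4 0 0 0 0 0 0" --pt "0.4 0 0 0 0 0 0"

```text
clock: 14.65
position: [537.7, 10.1, 46.9]
ee_rot: [0.978, 0.208, -0.0, 0.0]
contact_force: [-1.8, -1.8, -1.5]
gripper_width: 34.5
```

```bash
python3 -c "
from h import *
w=snap('wrist','w9.png')
go([538.3,10.3,43],24)
im=w['image'];hs=cv2.cvtColor(im,cv2.COLOR_RGB2GRAY)
print(hs[10:60:6,240:400:5])"
```

```text
t 14.7 tcp [537.7  10.   46.9] yaw 24.03 tilt [-0.0001 -0.    ] F [-1.  -1.8 -1.4] w 34.5
 after turn tz 0.03
 shift cm (no turn) [0.069 0.002 0.392] 0.4
 shift cm (turned first) [0.069 0.002 0.392]
[[110 167 174 174 174 174 175 132 138 140 141 177  86 164 168 142 136 167
  167  92  94 145 144 143 140 106  99  97  82 109 132 220]
 [106 167 174 174 173 175 175 133 139 142 145 114 174 166 168 139 136 166
  168  90 107 145 143 142 143 104  97  96  88 108 139 229]
 [106 171 175 173 173 174 162 237 247 139 144 108 176 168 167 140 104 165
  167 134 110 145 143 142 142 102  97  96 107 105 137 226]
 [106 173 176 176 175 175 170 236 236 141 143 110 163 166 168 142  95 161
  168 158 110 142 142 142 141 101  96  92 110 124 139 137]
 [103 174 178 176 175 176 172 236 234 242 140 114 151 167 167 134  96 157
  169 159 112 143 144 144 139  99  99  88 108 143 137 139]
 [107  88  88 121 133 147 156 236 233 232 228 135 153 166 163 108  97 155
  169 160 109 143 144 143 139  99  99  86 106 140 140 137]
 [108 112  76  77  78  76  74 235 233 232 229 159 146 168 160 174 171 151
  167 162 108 142 132 140 140  96  99 104 107 140 138 139]
 [107 112 111 112 113 113 117 234 231 231 228 171 255 255 147 173 172 151
  255 255 100 120 228 227 130  97  95 111 115 139 138 137]
 [108 112 114 112 112 112 113 230 231 230 227 181 154 255 218 112  69 131
  255 254 146 233 228 224 221  85  87 110 144 141 138 136]]
```

Emit:
servo_tool --pt "0.46 0 0 0.05 0 0 0" --pt "0.52 0 0 0.08 0 0 0" --pt "0.58 0 0 0.09 0 0 0" --pt "0.64 0 0 0.09 0 0 0" --pt "0.68 0 0 0.05 0 0 0" --pt "0.68 0 0 0 0 0 0" --pt "0.68 0 0 0 0 0 0"

```text
clock: 15.4
position: [537.8, 10.1, 43.3]
ee_rot: [0.978, 0.208, 0.0, 0.0]
contact_force: [-0.2, 0.1, -2.7]
gripper_width: 57.9
```

Emit:
servo_tool --pt "0.68 -0.5 0 0 0 0 0" --pt "0.68 -0.5 0 0 0 0 0" --pt "0.68 -0.5 0 0 0 0 0" --pt "0.68 0 0 0 0 0 0" --pt "0.68 0 0 0 0 0 0"

```text
clock: 15.9
position: [524.0, 3.9, 43.5]
ee_rot: [0.978, 0.208, 0.0, 0.0]
contact_force: [-0.3, -0.1, -2.2]
gripper_width: 58.0
```

```bash
python3 -c "
from h import *
w=snap('wrist','w10.png')
go([538.3,10.3,43],24)
for n in('w8','w10'):
  im=load(n+'.png')['image'];hs=cv2.cvtColor(im,cv2.COLOR_RGB2GRAY)
  sub=(hs[0:70,265:385]>245).astype('uint8')
  k,_,st,c=cv2.connectedComponentsWithStats(sub)
  print(n,[(st[i].tolist(),c[i].round(1).tolist()) for i in range(1,k) if st[i,4]>8])
"
```

```text
t 15.95 tcp [524.2   4.   43.5] yaw 24.04 tilt [0.0005 0.    ] F [-0.6 -0.1 -2.1] w 57.7
 after turn tz 0.04
 shift cm (no turn) [ 1.546 -0.005  0.047] 1.55
 shift cm (turned first) [ 1.546 -0.006  0.046]
w8 [([8, 1, 22, 43, 500], [19.9, 24.7]), ([78, 17, 22, 26, 326], [87.3, 31.4])]
w10 [([18, 0, 20, 24, 330], [28.1, 12.4]), ([63, 0, 20, 24, 347], [71.3, 12.6])]
```

The ear span shrank from 92 to 65 px, about 17 mm, so the clip is shut. Backing out and carrying the pliers home.

Emit:
servo_tool --pt "0.68 -1.5 0 0 0 0 0" --pt "0.68 -2 0 0 0 0 0" --pt "0.68 -2 0 0 0 0 0" --pt "0.68 0 0 -3 0 0 0" --pt "0.68 0 0 -4 0 0 0" --pt "0.68 0 0 -4 0 0 0" --pt "0.68 0 0 -3 0 0 7" --pt "0.68 0 0 0 0 0 7" --pt "0.68 0 0 0 0 0 7" --pt "0.68 0 0 0 0 0 7" --pt "0.68 0 0 0 0 0 7" --pt "0.68 0 0 0 0 0 0"

```text
clock: 17.15
position: [473.8, -18.4, 183.4]
ee_rot: [0.995, -0.095, 0.0, -0.0]
contact_force: [-0.1, -0.5, -2.8]
gripper_width: 58.2
```

```bash
python3 -c "
from h import *
go([429,-318,150],-11)"
```

```text
t 17.15 tcp [473.8 -18.4 183.4] yaw -10.96 tilt [0.0002 0.0002] F [-0.1 -0.5 -2.8] w 58.2
 after turn tz 0.04
 shift cm (no turn) [ 1.298 30.268  3.329] 30.48
 shift cm (turned first) [ 1.322 30.266  3.335]
```

Emit:
servo_tool --pt "0.68 0.2 3.8 0 0 0 0" --pt "0.68 0.2 3.8 0 0 0 0" --pt "0.68 0.2 3.8 0 0 0 0" --pt "0.68 0.2 3.8 0 0 0 0" --pt "0.68 0.2 3.8 0 0 0 0" --pt "0.68 0.2 3.8 0 0 0 0" --pt "0.68 0.1 3.8 0 0 0 0" --pt "0.68 0 3.7 3 0 0 0" --pt "0.68 0 0 4 0 0 0" --pt "0.68 0 0 3 0 0 0" --pt "0.68 0 0 2.5 0 0 0" --pt "0.68 0 0 0 0 0 0"

```text
clock: 18.35
position: [426.3, -317.5, 54.8]
ee_rot: [0.995, -0.095, -0.004, -0.001]
contact_force: [-1.2, 0.8, -1.2]
gripper_width: 58.1
```

Emit:
servo_tool --pt "0.68 0 0 0.5 0 0 0" --pt "0.68 0 0 0.5 0 0 0" --pt "0.68 0 0 0.2 0 0 0" --pt "0.68 0 0 0 0 0 0"

```text
clock: 18.75
position: [429.3, -318.4, 46.9]
ee_rot: [0.995, -0.095, 0.001, 0.0]
contact_force: [0.2, 0.4, -1.6]
gripper_width: 58.2
```

Not resting yet: the expected contact height is about 42.

Emit:
servo_tool --pt "0.68 0 0 0.2 0 0 0" --pt "0.68 0 0 0.1 0 0 0" --pt "0.68 0 0 0.0 0 0 0" --pt "0.68 0 0 0 0 0 0"

```text
clock: 19.15
position: [429.3, -318.5, 43.6]
ee_rot: [0.995, -0.095, 0.0, 0.0]
contact_force: [1.1, -0.2, 0.4]
gripper_width: 58.3
```

Emit:
servo_tool --pt "0.68 0 0 0.1 0 0 0" --pt "0.68 0 0 0.05 0 0 0" --pt "0.68 0 0 0.0 0 0 0" --pt "0.68 0 0 0 0 0 0"

```text
clock: 19.55
position: [429.2, -318.4, 42.3]
ee_rot: [0.995, -0.095, 0.0, 0.0]
contact_force: [-0.3, 2.3, 4.4]
gripper_width: 58.0
```

Contact with the bars at 4.4 N. Opening gradually, then lifting clear.

Emit:
servo_tool --pt "0.74 0 0 0 0 0 0" --pt "0.8 0 0 0 0 0 0" --pt "0.9 0 0 0 0 0 0" --pt "1 0 0 0 0 0 0" --pt "1 0 0 0 0 0 0" --pt "1 0 0 0 0 0 0" --pt "1 0 0 -1.5 0 0 0" --pt "1 0 0 -3 0 0 0" --pt "1 0 0 -4 0 0 0" --pt "1 0 0 -4 0 0 0" --pt "1 -3 0 -3 0 0 0" --pt "1 -2 0 0 0 0 0"

```text
clock: 20.75
position: [381.2, -309.8, 201.4]
ee_rot: [0.995, -0.095, 0.004, 0.002]
contact_force: [0.1, 0.1, -0.9]
gripper_width: 85.6
```

```bash
python3 -c "
from h import *
w=snap('wrist','w11.png');b=snap('top','t11.png')
go([429,-318,150],-11)
f=lambda im,x,y,w,h,W,H:cv2.resize(im[y:y+h,x:x+w],(W,H),interpolation=cv2.INTER_CUBIC)
m=np.hstack([f(w['image'],0,0,640,480,480,360),f(b['image'],225,145,80,90,320,360)])
cv2.imwrite('pics/c11.png',m[:,:,::-1])"
```

```text
t 20.85 tcp [ 378.  -308.3  198. ] yaw -11.02 tilt [0.0018 0.0001] F [ 0.2 -0.7  0.5] w 85.6
 after turn tz -0.02
 shift cm (no turn) [ 5.183 -0.02   4.812] 7.07
 shift cm (turned first) [ 5.192 -0.019  4.803]
```

View pics/c11.png

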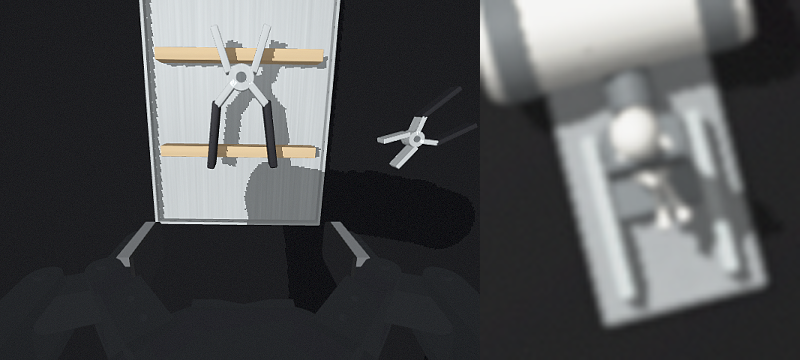

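The pliers lie across both bars (hinge at (241,77) in the picture, handle ends at about (213,165) and (272,165)). The clip's ears are close together at about (672,215). One numeric check, then I hand in.

```bash
python3 -c "
from h import *
w=load('w11.png');f=4/3
h=onz(w,241*f,77*f,64);j=(onz(w,213*f,27*f,64)+onz(w,268*f,27*f,64))/2
e=(onz(w,212*f,166*f,64)+onz(w,272*f,166*f,64))/2;u=(j-e)/np.linalg.norm(j-e)
a=np.radians(-11.5);d=(h-47*u)[:2]-[430,-317]
print('len',np.linalg.norm(j-e),'yaw',np.degrees(np.arctan2(u[1],u[0])),'grip in rest',d@[np.cos(a),np.sin(a)],d@[-np.sin(a),np.cos(a)])
print(job_done())"
```

```text
len 128.80322159300178 yaw -10.312961765802882 grip in rest -1.0119882575845494 -2.599329008695936
the job is handed in; nothing more can be done
None
```

The job is handed in at about 21 s on the robot's clock. By my checks the slide is home, the clip is shut, and the pliers are back on the bars. The hand-in gives no verdict.

- **Slide:** I pushed it by the thumb plate until it stopped hard at about 20 N. The wrist camera showed the plate had moved 22.7 mm. I did not measure it again after the squeeze.
- **Clip:** I squeezed it with the middle-sized pliers from the tray, with the handles closed to 34.5 mm. After I opened the pliers and backed off, its ears were still about 17 mm apart over the outside, down from 24 mm open.
- **Pliers:** They lie open across both wooden bars. Measured from the wrist camera, the grip point is about 1 mm along and 3 mm across from the rest point, and the direction is about 1° off the tray's. I did not measure their height or tilt separately; the last picture shows them lying on both bars.
- **Other checks:** The gripper was clear of everything. I did not measure the positions of the other things on the counter at the end. No check failed. An early estimate of the pipe's position differed by about 12 mm between the scene and top cameras. I used the wrist camera's measurement instead.

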